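# Back off a stop screw two turns and push the post home

## Robot

A 6-joint arm with a two-finger parallel gripper is mounted at the origin on the work surface. World frame = base frame: x ahead of the robot, y to its left, z up, the work surface at z = 0. Lengths are in m, angles in rad, forces in N, time in s.
With the tool pointing down it reaches from about 0.3 to 0.775 m from the base axis. Payload 14.6 kg.
Tool frame: the origin (TCP) lies midway between the tips of the shut fingers; the grasp point (between the pads) lies 19 mm behind it (ctrl.hold_point_z is the distance from the TCP to the grasp point, in m); z points along the fingers, x is the direction in which the jaws open and shut, and the axes are right-handed (so a half turn about z gives the same grasp; the last joint's range is limited). The gripper opens to 94 mm and grips with 3 to 60 N. Pads are 16 mm wide; open, the fingers measure 119 mm over their backs; the gripper's body (75 mm by 177 mm) begins 78 mm behind the grasp point.
Start: joints at [-1.287, 0.3, 1.521, -0, 1.321, -0.067], TCP at [0.189, -0.516, 0.205] pointing down, gripper open.
Joint ranges: [-3.03, 3.03], [-0.79, 2.21], [0.23, 2.52], [-1.04, 4.18], [0, 3.07], [-2.55, 2.55]. Speed limits (rad/s): [2.22, 2.22, 2.57, 3.14, 3.14, 3.14].

## Interface

Orientations are given as [roll, pitch, yaw] about the fixed x, y, z axes, in that order (R = Rz(yaw) Ry(pitch) Rx(roll)).
In Python, from station import ctrl, viewer, ticket, nets gives the robot as it stands.
- The arm moves only by the tool carry_out, never from a script. Its argument "commands" is one flat list of numbers, 7 for each row, row after row: the closure, from -1 (fully open) to 1 (shut), so that 0 is half open, then the shift along the world's x, y, z in cm, then the turn, a rotation vector about the world's x, y, z in rad. In form: [gripper, tx, ty, tz, ax, ay, az, gripper, tx, ty, tz, ax, ay, az, ...]. A call has 1 to 12 rows; each row is the pose to reach, as a shift and turn from the pose measured when the call began; what a row does not reach only later rows make up. A row lasts 1/12 s, in which the tool goes at most 41.7 mm and 7.16 degrees, less where a joint would pass 70% of its speed; a pose out of reach is approached as far as the arm can. A call with a gripper value outside its range is refused whole. The fingers move at their own pace and stop on an object; "force" is the grip in N (left out, the last holds). Time passes only in rows, so rows that repeat a pose let the fingers close. It gives the time, the measured TCP pose, the force and the opening at its end, in the units of the state.
- ctrl.get_obs(): the state, without advancing time (a new reading comes with each control period).
- viewer.camera(name): name is "scene" or "top" or "wrist"; returns (picture, depth): 480x640x3 uint8, blue, green, red; 480x640 float32, m along the optical axis (not along the pixel's ray), 0 where there is no reading.
- viewer.camera_info(name): a dict with "fx", "fy", "cx", "cy" (pixels), "R" (3x3) and "t" (3): a world point X has camera coordinates R X + t. Camera axes: x right, y down, z forward; pixel columns grow to the right and rows downward; lengths in m; the calibration is good to about 2 mm. The wrist camera is an equidistant fisheye: a pixel r from the principal point sees the ray r / f radians off the axis. A picture is of the moment at which its call begins: read the wrist's pose just before it. camera_info takes no time and is no camera call; for the wrist camera it gives the pose at the moment of the call.
- ticket.hand_in(): hands the job in, once; it reports no verdict.
Trained networks look in the newest picture that a camera, given by its name, has taken for a name from the list of things; names that differ only in an ending like _2 or _b are one class to them, and where a whole thing is asked for, a point or a joint stands for the part that bears it (a point fixed in the world has none). Each returns a list of dicts, best first, with "confidence" (0 to 1); they miss things now and then, are a little off and sometimes report something else, mostly with a low value. They report only what shows in the picture. A call takes as long as a camera call. They do not tell look-alikes from the thing itself.
- nets.silhouettes(camera, thing): "region" (480x640 bool, what is visible of it) and "extent" ([left, top, right, bottom] in pixels, round what is visible of it).
The state is a dict: "time_s": time; "qpos": joint angles; "joint_vel": joint speeds; "tau": joint torques, N m; "ee_pos": TCP position; "eef_rot": TCP orientation; "force": force on the tool from outside, world axes, zero at the start; "moment": the same for the moment, N m; "grip_width": finger opening in m.
Only numpy, scipy, OpenCV 4.12 (cv2) and the standard library are available. Lean on these libraries where they do the work, as an engineer would, in place of code of your own. Each camera call takes 0.05 s, during which the arm holds its last target. There are 200 camera calls.

## Task

Loosen the jig's stop screw by stroking a fingertip across the top of its knurled wheel, again and again, until the wheel has made two full turns (give or take a quarter turn) and the screw no longer blocks the channel. Then push the square post along the channel with the fingertips until it rests against the end stop. Only touch and push: do not lift the post, and leave the other things on the bench where they are.

Things in the scene. Friction and masses are not known exactly. Their poses are not given: they have to be found in the camera images.
- jig: Fixed steel jig. Origin: at table height (z = 0) under the channel's middle line, in line with the screw. x: level across the channel, away from the wheel; y: along the channel, from end stop to open end; z up. Base plate x -95 to 55, y -100 to 170, 10 thick. Guide rails at x -24 and 24 (inner faces, 12 thick), tops at z = 26. Screw housing x -46 to -24, y -18 to 18, top z = 52. (mm)
- stop_wheel (a joint): Turn of the knurled wheel, rad: 0 at the start (screw home), two turns = 12.57. Grows (loosens) as the rim's top moves along the jig's +y: anticlockwise seen from the wheel's outer side. Takes about 0.04 N m, stays where left, hard stop at 22. Each turn draws the screw 6 mm out of the channel. A pale index mark across the rim is on top at 0 and after each whole turn.
- wheel_axis (a point): Centre of the knurled dark steel wheel, 60 mm from the channel's middle line and 42 above the table; axes as the jig's. Its axle is level, along the jig's x. Diameter 54 over its 28 straight ridges (1.6 high), 20 wide; its top, 69 above the table, is free to touch from above.
- screw_tip (a point): Middle of the tip of the stop screw, a brass pin 10 mm thick on the wheel's axis, 42 above the table. At the start it stands 10.5 into the channel, in the post's way; after two turns it lies 1.5 behind the housing's inner face.
- post_center (a point): Centre of the loose square steel post, 45 x 45 x 110 mm, flat closed ends, about 0.5 kg, lying in the channel along the jig's y (its own y is its length) with 1.5 play each side, underside at z = 10, top at z = 55. At the start it lies on the open-end side of the screw, its end 4 to 25 short of it.
- end_stop (a point): Middle of the end stop's face that the post must rest against (jig y = -80 mm), 32.5 above the table; it looks to the jig's +y. Axes as the jig's. The stop is 16 thick, its top at z = 50. With the post home, post_center is 55 from here.
- offcut: loose short square tube offcut, 45 x 45 x 55 tall mm; leave alone. Origin: its underside's middle.
- gas_cup: loose small stepped ceramic gas cup, 28 across, 45 tall mm; leave alone. Origin: its underside's middle.
- flux_jar: loose round jar with black lid, 56 across, 65 tall mm; leave alone. Origin: its underside's middle.
- magnet_block: loose grey magnet block, 30 x 70 x 22 mm; leave alone. Origin: its underside's middle.
- wire_brush: loose hand brush lying flat; leave alone. Origin on its underside.
- rod_cup: loose dark steel cup, 72 across, 100 tall mm; leave alone. Origin: its underside's middle.
- hammer: loose hammer lying flat; leave alone. Origin on its underside.
- post: The loose square post itself; origin at the middle of its underside, 22.5 below post_center.
Mind the look-alikes: they are no part of the job. What is shaped like the post but green is not meant.

How it is judged:
By the outcome, as a careful person would: the job done as asked, in the order asked, and still so for the second after the job is handed in, with the robot touching nothing.
It also fails if it takes over 72 s, if anything falls off the work surface, if the arm or the gripper's body presses on something with over 40 N, if the wrist force passes 120 N, or if a joint passes its speed limit or range.

## Working session

There is one attempt and no reset: what is moved stays moved. The work goes in short steps, Python scripts to look and compute and a tool call to move; the robot and the scene stay as the last step left them, time stands still between calls to the robot, and variables do not carry over. Pictures are saved under pics/ and viewed, about 8 in all and at most 12, crops included, and the job is handed in when it is done.

Besides the shell and the picture viewer there is one more tool, called after "Call:" as name(argument=value, ...) on one line, values as JSON. carry_out: Moves the arm, as the interface text tells. Its arguments: {"type":"object","properties":{"commands":{"type":"array","items":{"type":"number"}},"force":{"type":"number"}},"required":["commands"]}

```bash
mkdir -p pics; python3 - <<'E'
from station import ctrl, viewer, nets
import cv2, numpy as np
o=ctrl.get_obs(); print({k:np.round(v,3) for k,v in o.items()})
p,d=viewer.camera("scene"); cv2.imwrite("pics/scene0.png",p)
p2,d2=viewer.camera("top"); cv2.imwrite("pics/top0.png",p2); np.save("top0d.npy",d2); np.save("scene0d.npy",d)
for c in("scene","top"):
    i=viewer.camera_info(c); print(c,i)
    for t in("jig","stop_wheel","post","offcut"):
        for r in nets.silhouettes(c,t)[:3]: print(c,t,round(r["confidence"],2),r["extent"])
print(ctrl.get_obs()["time_s"])
E
```

```text
{'time_s': np.float64(0.0), 'qpos': array([-1.287,  0.3  ,  1.522,  0.   ,  1.321, -0.067]), 'joint_vel': array([-0.001, -0.002, -0.002, -0.001, -0.001,  0.001]), 'tau': array([-3.0000e-03, -5.3181e+01, -3.5275e+01,  7.1000e-02,  2.4000e-02,
       -0.0000e+00]), 'ee_pos': array([ 0.189, -0.516,  0.205]), 'eef_rot': array([-3.142e+00,  1.000e-03, -1.220e+00]), 'force': array([-0.151,  0.066,  0.117]), 'moment': array([ 0.025, -0.004, -0.031]), 'grip_width': np.float64(0.094)}
scene {'fx': 620.0668923205092, 'fy': 620.0668923205092, 'cx': 313.34789147937204, 'cy': 240.54333505990732, 'R': array([[-0.62147218,  0.78324668,  0.01723274],
       [ 0.57202276,  0.4686855 , -0.67314475],
       [-0.53531513, -0.40848322, -0.73930993]]), 't': array([ 0.29672486, -0.28306605,  1.77783177])}
scene jig 0.91 [210.8, 204.5, 337.6, 295.1]
scene stop_wheel 0.69 [259.9, 210.3, 282.4, 236.5]
scene stop_wheel 0.46 [211.1, 208.0, 334.4, 299.8]
scene post 0.75 [327.3, 186.4, 371.6, 228.7]
scene post 0.64 [324.1, 273.3, 381.0, 309.8]
scene post 0.57 [259.2, 234.6, 303.7, 276.3]
scene offcut 0.77 [214.6, 251.6, 241.0, 284.1]
top {'fx': 436.84938880569086, 'fy': 436.84938880569086, 'cx': 320.98537897589955, 'cy': 237.0285069055954, 'R': array([[-0.0214165 , -0.99960934, -0.01795858],
       [-0.9959663 ,  0.02289709, -0.0867574 ],
       [ 0.0871347 ,  0.0160281 , -0.99606759]]), 't': array([0.04679175, 0.51389722, 1.08071724])}
top jig 0.93 [300.3, 182.5, 405.5, 245.7]
top jig 0.23 [311.6, 193.6, 355.3, 213.1]
top stop_wheel 0.56 [464.5, 171.8, 529.6, 234.0]
top stop_wheel 0.47 [357.3, 222.2, 381.5, 233.0]
top post 0.87 [238.6, 199.9, 286.1, 231.1]
top post 0.85 [318.4, 278.3, 341.2, 324.5]
top post 0.84 [410.0, 247.0, 446.5, 294.0]
top offcut 0.82 [354.0, 152.8, 377.1, 179.0]
0.5
```

```bash
python3 - <<'E'
import cv2
p=cv2.imread("pics/top0.png")
cv2.imwrite("pics/top0c.png",cv2.resize(p[130:330,230:496],None,fx=3,fy=3,interpolation=cv2.INTER_CUBIC))
E
```

```text
(no output)
```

View pics/top0c.png

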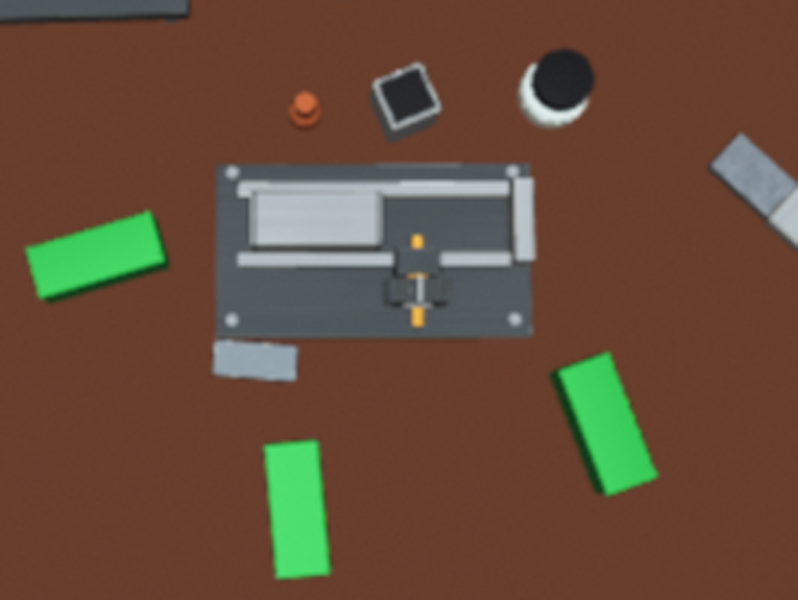

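View pics/scene0.png

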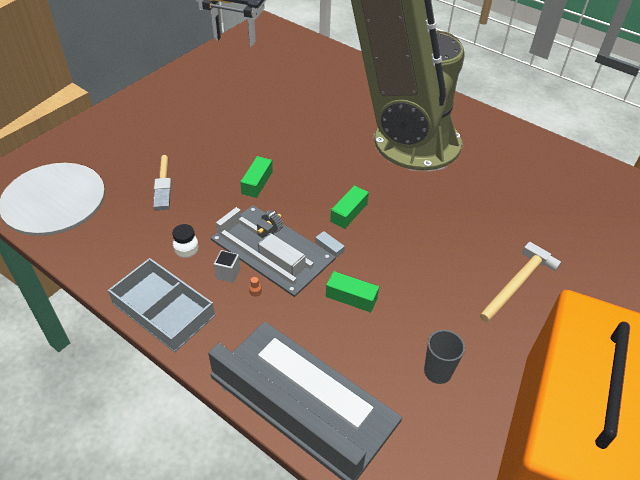

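The steel post is the grey block in the channel, at top-view pixel (335,203). The three green blocks, at about (262,215), (329,301) and (428,271), are look-alikes. The wheel is at about (369,227), the end stop at about (404,203), and the open end is on the left (+y). Next I'll measure the jig pose.

```bash
cat > h.py <<'E'
import numpy as np, cv2
from station import ctrl, viewer, nets
def cloud(cam,d):
    i=viewer.camera_info(cam); v,u=np.mgrid[:480,:640]
    c=np.stack([(u-i["cx"])/i["fx"]*d,(v-i["cy"])/i["fy"]*d,d],-1)
    return (c-i["t"])@i["R"]
E
python3 - <<'E'
from h import *
d=np.load("top0d.npy"); P=cloud("top",d); Z=P[...,2]
p=cv2.imread("pics/top0.png")
m=np.zeros((480,640),bool); m[178:247,298:410]=1
print("table z",np.median(Z[250:320,350:400]))
def rect(mask,n):
    k,l,s,_=cv2.connectedComponentsWithStats(mask.astype(np.uint8)); j=1+np.argmax(s[1:,4]); q=P[l==j]
    r=cv2.minAreaRect((q[:,:2]*1000).astype(np.float32)); print(n,len(q),np.round(r,1).tolist() if 0 else r,"z",np.round(np.median(q[:,2])*1000,1)); return q
rect(m&(Z>0.005),"all jig")
rect(m&(Z>0.047)&(np.arange(640)<362),"post")
rect(m&(Z>0.042)&(np.arange(640)>395),"endstop")
w=m&(Z>0.03)&(np.arange(480)[:,None]>219)&(np.arange(640)>350)&(np.arange(640)<390)
q=rect(w,"wheel"); print(np.round(q.min(0)*1000),np.round(q.max(0)*1000))
for v in range(205,242): print(v,[int(round(z*1000)) for z in Z[v,355:385]])
E
```

```text
table z -0.0004970135545779254
all jig 6099 ((533.7650756835938, -49.11390686035156), (271.6258544921875, 232.62083435058594), 88.95077514648438) z 11.5
post 817 ((518.810546875, 1.6092185974121094), (106.48136138916016, 201.0213165283203), 88.61778259277344) z 54.4
endstop 189 ((507.4211730957031, -96.52365112304688), (52.8656005859375, 284.42022705078125), 48.3838005065918) z 49.5
wheel 278 ((494.3403015136719, -33.86823272705078), (49.82799530029297, 176.23565673828125), 39.95055389404297) z 57.5
[ 419. -109.   30.] [ 553.   18. 1122.]
205 [56, 55, 13, 12, 11, 8, 10, 8, 9, 8, 8, 11, 11, 8, 9, 6, 11, 10, 12, 13, 9, 12, 7, 10, 11, 10, 9, 11, 9, 10]
206 [55, 53, 11, 11, 14, 9, 10, 10, 9, 10, 6, 7, 9, 12, 7, 7, 8, 9, 9, 13, 11, 9, 9, 10, 8, 9, 9, 11, 8, 10]
207 [56, 58, 9, 8, 10, 14, 8, 8, 9, 9, 11, 11, 9, 11, 11, 8, 12, 9, 9, 9, 6, 13, 11, 10, 10, 7, 8, 11, 8, 9]
208 [55, 58, 9, 9, 9, 6, 11, 12, 9, 8, 11, 11, 7, 12, 8, 10, 12, 11, 10, 9, 7, 12, 7, 9, 7, 8, 10, 11, 9, 10]
209 [56, 51, 9, 7, 14, 8, 7, 4, 9, 12, 9, 9, 45, 45, 47, 11, 12, 8, 10, 9, 7, 12, 9, 10, 8, 8, 11, 11, 10, 10]
210
[... 3091 characters left out ...]
1, 10, 10, 12, 9, 7, 5, 11]
236 [11, 12, 10, 10, 8, 9, 9, 11, 11, 9, 9, 12, 45, 45, 45, 45, 12, 10, 11, 12, 9, 8, 10, 10, 5, 11, 8, 9, 12, 14]
237 [8, 9, 13, 10, 10, 10, 9, 12, 10, 10, 12, 11, 39, 46, 43, 42, 7, 5, 13, 11, 8, 9, 15, 9, 8, 9, 11, 13, 8, 8]
238 [8, 10, 9, 10, 12, 7, 11, 9, 7, 9, 10, 6, 42, 46, 49, 43, 8, 10, 8, 11, 10, 11, 8, 4, 10, 9, 10, 10, 9, 12]
239 [8, 7, 8, 1122, 11, 8, 9, 9, 8, 10, 9, 9, 9, 10, 10, 11, 8, 7, 11, 8, 13, 11, 10, 11, 9, 11, 10, 13, 10, 8]
240 [12, 11, 8, 10, 6, 13, 4, 10, 12, 9, 8, 10, 7, 11, 8, 10, 8, 1122, 13, 7, 10, 12, 12, 13, 10, 12, 10, 7, 12, 11]
241 [7, 8, 7, 9, 6, 13, 8, 9, 9, 9, 10, 8, 7, 8, 7, 9, 9, 8, 14, 8, 8, 10, 11, 11, 14, 9, 10, 9, 10, 9]
```

```bash
python3 - <<'E'
from h import *
d=np.load("top0d.npy"); P=cloud("top",d)*1000; Z=P[...,2]
V,U=np.mgrid[:480,:640]
def rep(n,m):
    k,l,s,_=cv2.connectedComponentsWithStats(m.astype(np.uint8)); j=1+np.argmax(s[1:,4]); q=P[l==j]
    print(n,len(q),cv2.minAreaRect(q[:,:2].astype(np.float32)),"z",np.round(np.median(q[:,2]),1)); return q
inb=(V>178)&(V<247)&(U>298)&(U<412)
rep("plate",inb&(Z>4)&(Z<62)); rep("post",inb&(Z>44)&(Z<62)&(U<360)&(V<216)); rep("stop",inb&(Z>42)&(Z<60)&(U>395))
rep("wheel>44",(V>222)&(V<232)&(U>350)&(U<392)&(Z>44)&(Z<75)); rep("wheeltop",(V>222)&(V<232)&(U>350)&(U<392)&(Z>62)&(Z<75))
rep("housing",(V>212)&(V<222)&(U>358)&(U<378)&(Z>44)&(Z<60))
# silhouettes of top rail: line fit far-rail pts
q=P[inb&(Z>20)&(Z<30)&(V<200)]; print("far rail",len(q),q[:,0].min(),q[:,0].max(),np.polyfit(q[:,1],q[:,0],1))
q=P[inb&(Z>20)&(Z<30)&(V>212)&(V<221)]; print("near rail",len(q),np.polyfit(q[:,1],q[:,0],1))
E
```

```text
plate 6010 ((575.9952392578125, -49.334991455078125), (274.9355163574219, 152.52955627441406), 88.11639404296875) z 11.3
post 817 ((596.2219848632812, -0.38826751708984375), (106.72344207763672, 46.16557693481445), 88.65042877197266) z 54.3
stop 188 ((591.533203125, -171.61672973632812), (16.299564361572266, 68.32421875), 89.66509246826172) z 49.5
wheel>44 193 ((533.927001953125, -82.8808822631836), (52.044734954833984, 20.0107364654541), 88.13593292236328) z 63.2
wheeltop 111 ((533.9706420898438, -82.67183685302734), (34.30367660522461, 17.92500877380371), 88.89374542236328) z 66.5
housing 131 ((559.3128051757812, -82.34919738769531), (34.38704299926758, 20.890592575073242), 88.57721710205078) z 51.1
far rail 380 606.2411023337005 633.4371524161543 [3.68459463e-02 6.27414744e+02]
near rail 363 [1.40488881e-02 5.65352404e+02]
```

Jig origin is about (0.594, -0.084) with yaw about -0.025. The wheel centre is about (0.534, -0.083), with its top at z = 0.069. Next I move above the wheel with the fingers shut and the jaw axis along world x.

Call:
carry_out(commands=[1,34.5,41.5,-5,0,0,1.195,1,34.5,41.5,-5,0,0,1.195,1,34.5,41.5,-5,0,0,1.195,1,34.5,41.5,-5,0,0,1.195,1,34.5,41.5,-5,0,0,1.195,1,34.5,41.5,-5,0,0,1.195,1,34.5,41.5,-5,0,0,1.195,1,34.5,41.5,-5,0,0,1.195,1,34.5,41.5,-5,0,0,1.195,1,34.5,41.5,-5,0,0,1.195,1,34.5,41.5,-5,0,0,1.195,1,34.5,41.5,-5,0,0,1.195], force=10)

```text
time_s: 1.5
ee_pos: [0.5083, -0.1317, 0.1593]
eef_rot: [3.141, -0.0, -0.024]
force: [-0.1, -0.7, 0.9]
grip_width: 0.0175
```

Call:
carry_out(commands=[1,2.6,2.0,-2.0,0,0,0,1,2.6,2.0,-4.0,0,0,0,1,2.6,2.0,-5.0,0,0,0,1,2.6,2.0,-5.0,0,0,0])

```text
time_s: 1.83
ee_pos: [0.533, -0.1115, 0.1071]
eef_rot: [-3.141, 0.004, -0.024]
force: [0.7, 1.1, -0.4]
grip_width: 0.0007
```

```bash
python3 - <<'E'
from h import *
o=ctrl.get_obs(); i=viewer.camera_info("wrist"); print({k:np.round(o[k],4) for k in("time_s","ee_pos","eef_rot","force","grip_width")})
print(i)
p,d=viewer.camera("wrist"); cv2.imwrite("pics/w1.png",p); np.save("w1d.npy",d)
def proj(X):
    c=i["R"]@np.array(X)+i["t"]; r=np.hypot(c[0],c[1]); th=np.arctan2(r,c[2]); return np.round([i["cx"]+i["fx"]*th*c[0]/r,i["cy"]+i["fy"]*th*c[1]/r],1)
print("wheel top",proj([.534,-.083,.069]),"tcp",proj(o["ee_pos"]),"wheel out/in",proj([.524,-.083,.069]),proj([.544,-.083,.069]))
E
```

```text
{'time_s': np.float64(1.8333), 'ee_pos': array([ 0.533 , -0.1115,  0.1071]), 'eef_rot': array([-3.1408,  0.0036, -0.024 ]), 'force': array([ 0.6906,  1.106 , -0.3974]), 'grip_width': np.float64(0.0007)}
{'fx': 371.64829954431775, 'fy': 371.64829954431775, 'cx': 318.2381119187443, 'cy': 241.93368949506458, 'R': array([[ 0.99970054, -0.02422328, -0.00347179],
       [-0.02274595, -0.97215724,  0.23322289],
       [-0.00902455, -0.23307408, -0.97241711]]), 't': array([-0.53535255, -0.0971117 ,  0.27432487])}
wheel top [318.7 221. ] tcp [318.  288.5] wheel out/in [302.  221.4] [335.4 220.7]
```

View pics/w1.png

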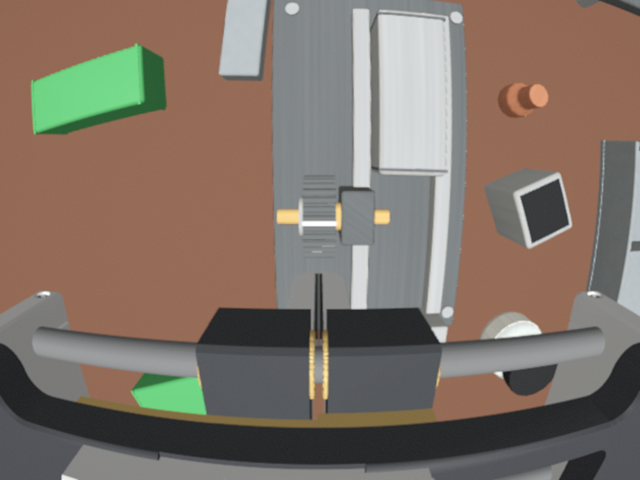

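The wheel is centred at wrist pixel (318,222), with its pale mark at row 224. My projection of the wheel top, (318.7,221), agrees. Now a first stroke along +y on an arc about 0.8 mm inside the rim.

Call:
carry_out(commands=[1,0,0,-4.1,0,0,0,1,0,0.2,-4.2,0,0,0,1,0,0.65,-4.28,0,0,0,1,0,1.15,-4.04,0,0,0,1,0,1.65,-3.92,0,0,0,1,0,2.05,-3.89,0,0,0,1,0,2.65,-3.89,0,0,0,1,0,3.25,-3.89,0,0,0,1,0,3.85,-3.9,0,0,0,1,0,4.45,-4.01,0,0,0,1,0,4.95,-4.22,0,0,0,1,0,4.95,-2.8,0,0,0])

```text
time_s: 2.88
ee_pos: [0.5321, -0.0613, 0.0783]
eef_rot: [-3.141, 0.006, -0.024]
force: [0.1, -0.5, 0.5]
grip_width: 0.0008
```

Call:
carry_out(commands=[1,0,0,2.0,0,0,0,1,0,-3.0,2.5,0,0,0,1,0,-5.0,2.5,0,0,0,1,0,-5.0,2.5,0,0,0])

```text
time_s: 3.22
ee_pos: [0.5322, -0.1136, 0.1035]
eef_rot: [-3.141, 0.005, -0.026]
force: [-0.7, -1.1, -0.0]
grip_width: 0.0002
```

```bash
python3 - <<'E'
from h import *
o=ctrl.get_obs(); print({k:np.round(o[k],4) for k in("time_s","ee_pos","eef_rot","force","grip_width")})
p,d=viewer.camera("wrist"); cv2.imwrite("pics/w2.png",cv2.resize(p[150:300,250:430],None,fx=4,fy=4,interpolation=cv2.INTER_CUBIC))
E
```

```text
{'time_s': np.float64(3.2167), 'ee_pos': array([ 0.5322, -0.1136,  0.1035]), 'eef_rot': array([-3.1412,  0.0053, -0.026 ]), 'force': array([-0.7014, -1.0718, -0.0428]), 'grip_width': np.float64(0.0002)}
```

View pics/w2.png

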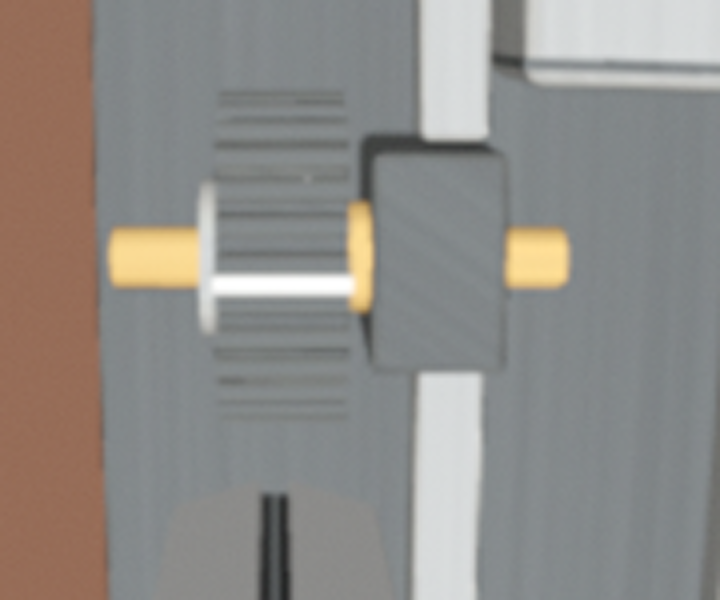

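The mark is still on top at about row 221, so the stroke didn't turn the wheel. I'll press straight down at the top to find the contact height and stiffness.

Call:
carry_out(commands=[1,0.1,3.0,0,0,0,0,1,0.1,3.0,-3.3,0,0,0,1,0.1,3.0,-3.6,0,0,0,1,0.1,3.0,-3.6,0,0,0,1,0.1,3.0,-3.6,0,0,0])

```text
time_s: 3.68
ee_pos: [0.5346, -0.08, 0.0687]
eef_rot: [-3.139, 0.002, -0.025]
force: [3.0, 10.4, 16.5]
grip_width: 0.0008
```

Call:
carry_out(commands=[1,0,0,-0.2,0,0,0,1,0,0,-0.2,0,0,0,1,0,0,-0.2,0,0,0])

```text
time_s: 3.93
ee_pos: [0.5351, -0.0789, 0.0683]
eef_rot: [-3.139, 0.001, -0.024]
force: [-7.7, 3.5, 24.5]
grip_width: 0.0006
```

Call:
carry_out(commands=[1,0,0.4,-0.15,0,0,0,1,0,0.7,-0.18,0,0,0])

```text
time_s: 4.1
ee_pos: [0.5353, -0.071, 0.0675]
eef_rot: [-3.139, -0.0, -0.024]
force: [-3.1, -0.5, 13.2]
grip_width: 0.0003
```

Call:
carry_out(commands=[1,0,0.4,-0.2,0,0,0,1,0,0.8,-0.3,0,0,0,1,0,1.2,-0.5,0,0,0])

```text
time_s: 4.35
ee_pos: [0.5353, -0.0581, 0.0624]
eef_rot: [-3.139, 0.0, -0.023]
force: [0.7, -0.6, 0.1]
grip_width: 0.0006
```

Call:
carry_out(commands=[1,0,0,2.0,0,0,0,1,0,-3.0,3.5,0,0,0,1,0,-5.0,3.5,0,0,0,1,0,-5.0,3.5,0,0,0])

```text
time_s: 4.68
ee_pos: [0.5353, -0.11, 0.0976]
eef_rot: [-3.14, -0.001, -0.025]
force: [0.1, -0.0, -1.2]
grip_width: 0.0005
```

```bash
cat >> h.py <<'E'
def look(n):
    o=ctrl.get_obs(); i=viewer.camera_info("wrist"); p,d=viewer.camera("wrist"); cv2.imwrite(f"pics/{n}.png",p)
    # rectified strip: for wheel angle a (0=top, + toward +y) sample brightness along x at radius 26.5 mm
    def proj(X):
        c=i["R"]@np.array(X)+i["t"]; r=np.hypot(c[0],c[1]); th=np.arctan2(r,c[2]); return i["cx"]+i["fx"]*th*c[0]/r,i["cy"]+i["fy"]*th*c[1]/r
    a=np.radians(np.arange(-80,81,2)); g=p.astype(int).min(2); out=[]
    for t in a:
        out.append(np.median([g[int(round(v)),int(round(u))] for u,v in (proj([.534+x,-.083+.0268*np.sin(t),.042+.0268*np.cos(t)]) for x in np.linspace(-.006,.006,9))]))
    out=np.array(out); s=np.argsort(-out)[:6]
    print(n,np.round(o["time_s"],2),np.round(o["ee_pos"],4),np.round(o["force"],1),"bright",[(int(np.degrees(a[k]).round()),int(out[k])) for k in s],"med",np.median(out))
    B=p[...,0].astype(int);R=p[...,2].astype(int); m=(R-B>60)&(R>180)&(p[...,1]>130); v,u=np.where(m)
    k=(v>170)&(v<260)&(u>250)&(u<420); print(" brass cols",(u[k].min(),u[k].max()) if k.any() else None)
E
python3 -c "
from h import *
look('w3')"
```

```text
w3 4.68 [ 0.5353 -0.11    0.0976] [ 0.1 -0.  -1.2] bright [(44, 234), (42, 233), (46, 213), (48, 164), (40, 160), (-26, 135)] med 131.0
 brass cols (np.int64(270), np.int64(386))
```

It does turn: pressed firmly, the wheel moved +44°. The first stroke was too light. Now a longer, firmer stroke.

Call:
carry_out(commands=[1,0,-0.2,-3.4,0,0,0,1,0,0,-3.6,0,0,0,1,0,0.5,-3.59,0,0,0,1,0,1.0,-3.29,0,0,0,1,0,1.5,-3.13,0,0,0,1,0,2.0,-3.06,0,0,0,1,0,2.5,-3.06,0,0,0,1,0,3.0,-3.06,0,0,0,1,0,3.5,-3.07,0,0,0,1,0,4.0,-3.15,0,0,0,1,0,4.5,-3.34,0,0,0,1,0,4.9,-3.59,0,0,0])

```text
time_s: 5.73
ee_pos: [0.5352, -0.0581, 0.0609]
eef_rot: [-3.139, -0.0, -0.024]
force: [1.3, -0.3, 1.8]
grip_width: 0.0005
```

Call:
carry_out(commands=[1,0,0.1,2.0,0,0,0,1,0,-3.0,3.5,0,0,0,1,0,-5.0,3.5,0,0,0,1,0,-5.0,3.5,0,0,0])

```text
time_s: 6.07
ee_pos: [0.5349, -0.1097, 0.0956]
eef_rot: [-3.139, 0.0, -0.026]
force: [0.0, -0.9, -0.4]
grip_width: 0.0004
```

```bash
python3 -c "
from h import *
look('w4')"
```

```text
w4 6.07 [ 0.5349 -0.1097  0.0956] [ 0.  -0.9 -0.4] bright [(-32, 135), (-30, 135), (-44, 135), (42, 135), (54, 135), (-46, 134)] med 129.0
 brass cols (np.int64(267), np.int64(384))
```

Call:
carry_out(commands=[1,0,-0.2,-3.2,0,0,0,1,0,0,-3.4,0,0,0,1,0,0.5,-3.39,0,0,0,1,0,1.0,-3.09,0,0,0,1,0,1.5,-2.93,0,0,0,1,0,2.0,-2.86,0,0,0,1,0,2.5,-2.86,0,0,0,1,0,3.0,-2.86,0,0,0,1,0,3.5,-2.87,0,0,0,1,0,4.0,-2.95,0,0,0,1,0,4.5,-3.14,0,0,0,1,0,4.9,-3.39,0,0,0])

```text
time_s: 7.12
ee_pos: [0.5342, -0.0578, 0.0604]
eef_rot: [-3.138, 0.003, -0.025]
force: [1.6, -1.4, 1.1]
grip_width: 0.0007
```

Call:
carry_out(commands=[1,0,0.1,2.0,0,0,0,1,0,-3.0,3.5,0,0,0,1,0,-5.0,3.5,0,0,0,1,0,-5.0,3.5,0,0,0])

```text
time_s: 7.45
ee_pos: [0.5338, -0.1094, 0.095]
eef_rot: [-3.138, 0.004, -0.027]
force: [-0.3, -0.2, -0.6]
grip_width: 0.0007
```

```bash
python3 -c "
from h import *
look('w5')"
```

```text
w5 7.45 [ 0.5338 -0.1094  0.095 ] [-0.3 -0.2 -0.6] bright [(-80, 130), (-78, 130), (-76, 130), (-74, 130), (-72, 130), (-70, 130)] med 127.0
 brass cols (np.int64(266), np.int64(384))
```

```bash
cat >> h.py <<'E'
def screw(show=True):
    o=ctrl.get_obs(); i=viewer.camera_info("wrist"); p,d=viewer.camera("wrist")
    c0=i["R"]
    def proj(X):
        c=X@i["R"].T+i["t"]; r=np.hypot(c[...,0],c[...,1]); th=np.arctan2(r,c[...,2]); k=th/r
        return np.stack([i["cx"]+i["fx"]*k*c[...,0],i["cy"]+i["fy"]*k*c[...,1]],-1).astype(np.float32)
    # axis-aligned rectified plane at z=.046, 0.2 mm per px: cols world x .49-.60, rows y -.083+-.03
    X,Y=np.meshgrid(np.arange(.49,.60,.0002),np.arange(-.053,-.113,-.0002)); m=proj(np.stack([X,Y,np.full_like(X,.046)],-1))
    r=cv2.remap(p,m[...,0],m[...,1],cv2.INTER_CUBIC)
    q=r.astype(int); br=(q[...,2]-q[...,0]); row=np.median(br[135:165],0)  # y within +-3 mm
    xs=X[0]; k=np.where(row>60)[0]
    # unrolled wheel strip
    a=np.radians(np.arange(-75,75.1,.5)); A,XX=np.meshgrid(a,np.linspace(-.007,.007,29))
    def strip(rad):
        W=np.stack([.534+XX,-.083+rad*np.sin(A),.042+rad*np.cos(A)],-1); mm=proj(W); return cv2.remap(p,mm[...,0],mm[...,1],cv2.INTER_CUBIC)
    st=strip(.027); g=np.median(st.min(2),0)
    print("t",np.round(o["time_s"],2),"ee",np.round(o["ee_pos"],4),"brass x mm",np.round(xs[k[[0,-1]]]*1000,1) if len(k) else None,"mark",np.degrees(a[g>170]).round()[[0,-1]] if (g>170).any() else None)
    return p,r,st
E
python3 - <<'E'
from h import *
p,r,st=screw(); cv2.imwrite("pics/r5.png",np.vstack([r,cv2.resize(st,(550,120))]))
E
```

```text
t 7.5 ee [ 0.5334 -0.108   0.0943] brass x mm [490. 576.] mark None
```

View pics/r5.png

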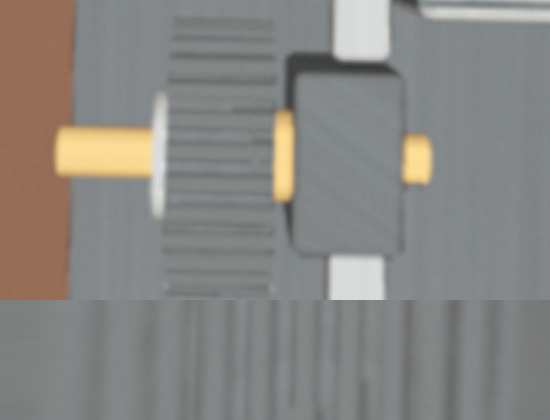

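About 0.7 turn so far. The screw has drawn back about 4 mm, which gives roughly 0.29 turn per stroke. Next stroke.

Call:
carry_out(commands=[1,0,-0.3,-3.1,0,0,0,1,0,-0.2,-3.25,0,0,0,1,0,0.35,-3.26,0,0,0,1,0,0.85,-2.96,0,0,0,1,0,1.35,-2.8,0,0,0,1,0,1.85,-2.73,0,0,0,1,0,2.35,-2.73,0,0,0,1,0,2.85,-2.73,0,0,0,1,0,3.35,-2.74,0,0,0,1,0,3.85,-2.82,0,0,0,1,0,4.35,-3.01,0,0,0,1,0,4.75,-3.26,0,0,0])

```text
time_s: 8.55
ee_pos: [0.5331, -0.0582, 0.061]
eef_rot: [-3.137, 0.006, -0.025]
force: [1.1, -1.2, 2.4]
grip_width: 0.0005
```

Call:
carry_out(commands=[1,0,0.1,2.0,0,0,0,1,0,-3.0,3.5,0,0,0,1,0,-5.0,3.5,0,0,0,1,0,-5.0,3.5,0,0,0,1,0,-5.0,3.5,0,0,0])

```text
time_s: 8.97
ee_pos: [0.5323, -0.1079, 0.0948]
eef_rot: [-3.136, 0.008, -0.026]
force: [-0.1, -0.2, -0.3]
grip_width: 0.0006
```

```bash
python3 - <<'E'
from h import *
p,r,st=screw(); cv2.imwrite("pics/r6.png",np.vstack([r,cv2.resize(st,(550,120))]))
E
```

```text
t 8.97 ee [ 0.5323 -0.1079  0.0948] brass x mm [490. 574.] mark [35. 42.]
```

The mark is at +38°, so the total is 1 turn + 38° (398°), about 118° per stroke. The screw tip reading, drawn back about 6.5 mm, agrees. There are 322° to go: two full strokes, then a shorter one.

Call:
carry_out(commands=[1,0.2,-0.3,-3.15,0,-0.008,0,1,0.2,-0.2,-3.3,0,-0.008,0,1,0.2,0.35,-3.31,0,-0.008,0,1,0.2,0.85,-3.01,0,-0.008,0,1,0.2,1.35,-2.85,0,-0.008,0,1,0.2,1.85,-2.78,0,-0.008,0,1,0.2,2.35,-2.78,0,-0.008,0,1,0.2,2.85,-2.78,0,-0.008,0,1,0.2,3.35,-2.79,0,-0.008,0,1,0.2,3.85,-2.87,0,-0.008,0,1,0.2,4.35,-3.06,0,-0.008,0,1,0.2,4.75,-3.31,0,-0.008,0])

```text
time_s: 10.02
ee_pos: [0.5343, -0.0585, 0.0614]
eef_rot: [-3.136, 0.001, -0.024]
force: [0.9, -0.8, 1.4]
grip_width: 0.0005
```

Call:
carry_out(commands=[1,0,0.1,2.0,0,0,0,1,0,-3.0,3.4,0,0,0,1,0,-5.0,3.4,0,0,0,1,0,-5.0,3.4,0,0,0,1,0,-5.0,3.4,0,0,0])

```text
time_s: 10.43
ee_pos: [0.5335, -0.1082, 0.0943]
eef_rot: [-3.135, 0.003, -0.025]
force: [0.2, 1.1, 0.6]
grip_width: 0.0008
```

```bash
python3 - <<'E'
from h import *
p,r,st=screw(); cv2.imwrite("pics/r7.png",np.vstack([r,cv2.resize(st,(550,120))]))
E
```

```text
t 10.43 ee [ 0.5335 -0.1082  0.0943] brass x mm [490.  572.2] mark None
```

Tip at 572.2, another 1.8 mm. Next full stroke.

Call:
carry_out(commands=[1,0.1,-0.3,-3.1,0,0,0,1,0.1,-0.2,-3.25,0,0,0,1,0.1,0.35,-3.26,0,0,0,1,0.1,0.85,-2.96,0,0,0,1,0.1,1.35,-2.8,0,0,0,1,0.1,1.85,-2.73,0,0,0,1,0.1,2.35,-2.73,0,0,0,1,0.1,2.85,-2.73,0,0,0,1,0.1,3.35,-2.74,0,0,0,1,0.1,3.85,-2.82,0,0,0,1,0.1,4.35,-3.01,0,0,0,1,0.1,4.75,-3.26,0,0,0])

```text
time_s: 11.48
ee_pos: [0.5346, -0.0587, 0.0615]
eef_rot: [-3.135, 0.002, -0.023]
force: [1.7, 0.2, 1.6]
grip_width: 0.0005
```

Call:
carry_out(commands=[1,0,0.1,2.0,0,0,0,1,0,-3.0,3.4,0,0,0,1,0,-5.0,3.4,0,0,0,1,0,-5.0,3.4,0,0,0,1,0,-5.0,3.4,0,0,0])

```text
time_s: 11.9
ee_pos: [0.5339, -0.1083, 0.0945]
eef_rot: [-3.134, 0.005, -0.024]
force: [0.2, -0.1, -0.3]
grip_width: 0.0006
```

```bash
python3 - <<'E'
from h import *
p,r,st=screw(); cv2.imwrite("pics/r8.png",np.vstack([r,cv2.resize(st,(550,120))]))
E
```

```text
t 11.9 ee [ 0.5339 -0.1083  0.0945] brass x mm [490.  548.6] mark None
```

Dead reckoning says about 634°, and the tip is now at the housing face. A shorter last stroke, about 85°, starting near the top:

Call:
carry_out(commands=[1,0,1.5,-1.5,0,0,0,1,0,1.5,-2.4,0,0,0,1,0,1.5,-2.75,0,0,0,1,0,1.85,-2.75,0,0,0,1,0,2.35,-2.75,0,0,0,1,0,2.85,-2.75,0,0,0,1,0,3.35,-2.76,0,0,0,1,0,3.85,-2.84,0,0,0,1,0,4.35,-3.03,0,0,0,1,0,4.75,-3.28,0,0,0])

```text
time_s: 12.78
ee_pos: [0.534, -0.0594, 0.0614]
eef_rot: [-3.134, 0.005, -0.022]
force: [0.6, -0.4, 2.4]
grip_width: 0.0005
```

Call:
carry_out(commands=[1,0,0.1,2.0,0,0,0,1,0,-3.0,3.4,0,0,0,1,0,-5.0,3.4,0,0,0,1,0,-5.0,3.4,0,0,0,1,0,-5.0,3.4,0,0,0])

```text
time_s: 13.2
ee_pos: [0.5335, -0.1095, 0.0946]
eef_rot: [-3.134, 0.006, -0.023]
force: [0.3, -0.3, -0.7]
grip_width: 0.0005
```

```bash
python3 - <<'E'
from h import *
p,r,st=screw(); cv2.imwrite("pics/r9.png",np.vstack([r,cv2.resize(st,(550,120))]))
E
```

```text
t 13.2 ee [ 0.5335 -0.1095  0.0946] brass x mm [490.  548.6] mark [-30. -22.]
```

View pics/r9.png

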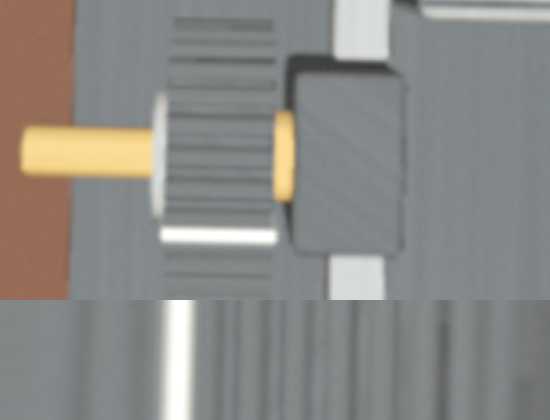

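The mark is at -26°, so the total is about 694°. The outer screw end has moved 7.0 mm since 280°, which agrees. One small 12 mm stroke on the flat top should finish it.

Call:
carry_out(commands=[1,0,2.0,-1.5,0,0,0,1,0,2.0,-2.4,0,0,0,1,0,2.0,-2.76,0,0,0,1,0,2.0,-2.76,0,0,0,1,0,2.3,-2.76,0,0,0,1,0,2.7,-2.76,0,0,0,1,0,3.0,-2.76,0,0,0,1,0,3.25,-2.76,0,0,0,1,0,3.25,-1.5,0,0,0,1,0,3.0,0.5,0,0,0,1,0,0,0.5,0,0,0,1,0,0,0.3,0,0,0])

```text
time_s: 14.25
ee_pos: [0.534, -0.111, 0.0982]
eef_rot: [-3.135, 0.005, -0.022]
force: [-0.4, -0.1, -0.2]
grip_width: 0.0002
```

```bash
python3 - <<'E'
from h import *
p,r,st=screw(); cv2.imwrite("pics/w10.png",p)
r=viewer.camera_info("top"); q,d=viewer.camera("top"); cv2.imwrite("pics/top10.png",q); np.save("top10d.npy",d)
P=cloud("top",d)*1000; Z=P[...,2]; V,U=np.mgrid[:480,:640]
m=(V>185)&(V<216)&(U>298)&(U<360)&(Z>44)&(Z<62); k=P[m]; print("post",len(k),cv2.minAreaRect(k[:,:2].astype(np.float32)))
E
```

```text
t 14.25 ee [ 0.534  -0.111   0.0982] brass x mm [490.  548.6] mark [-8. -1.]
post 815 ((596.2307739257812, -0.35578155517578125), (106.68419647216797, 45.97574996948242), 88.90023803710938)
```

The mark is at about -4.5°, so the total is about 715° and the screw is clear. The post hasn't moved: centre (0.596, 0.000), open end at y ≈ 0.055. Next I go behind its open end.

Call:
carry_out(commands=[1,0,0,3.5,0,0,0,1,1.0,3.0,4.0,0,0,0,1,2.3,7.0,4.0,0,0,0,1,3.5,11.0,4.0,0,0,0,1,4.8,15.0,4.0,0,0,0,1,6.0,19.0,3.5,0,0,0,1,6.35,19.2,2.0,0,0,0,1,6.35,19.2,0,0,0,0,1,6.35,19.2,-1.0,0,0,0])

```text
time_s: 15.1
ee_pos: [0.595, 0.085, 0.0834]
eef_rot: [-3.134, 0.012, -0.021]
force: [0.1, 0.1, 0.0]
grip_width: 0.0004
```

```bash
python3 - <<'E'
from h import *
o=ctrl.get_obs(); i=viewer.camera_info("wrist"); p,d=viewer.camera("wrist"); cv2.imwrite("pics/w11.png",p)
print(o["time_s"],o["ee_pos"],o["force"])
q,_=viewer.camera("top"); cv2.imwrite("pics/top11.png",q)
cv2.imwrite("pics/v11.png",np.hstack([cv2.resize(p[150:450,120:520],(400,300)),cv2.resize(q[170:270,270:403],(400,300),interpolation=cv2.INTER_CUBIC)]))
E
```

```text
15.1 [0.59504825 0.08500311 0.08343242] [0.06107591 0.09921882 0.01352267]
```

View pics/v11.png

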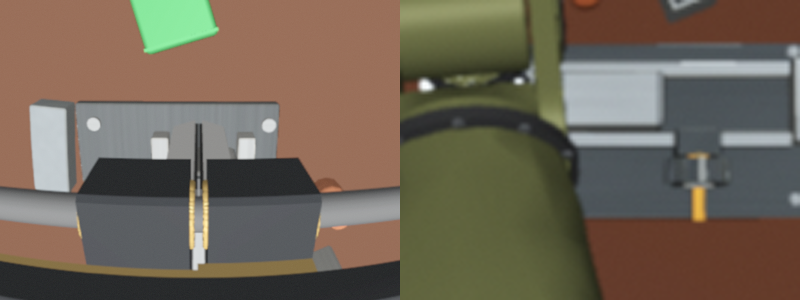

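In the left (wrist) half the tip is centred between the rail ends, at (200,125). In the right (top) half the mark is on top and the channel is clear. Descend, then push along -y.

Call:
carry_out(commands=[1,0.15,0,-3,0,-0.012,0,1,0.15,0,-5.0,0,-0.012,0,1,0.15,0,-5.8,0,-0.012,0,1,0.15,0,-5.8,0,-0.012,0])

```text
time_s: 15.53
ee_pos: [0.5958, 0.0835, 0.0252]
eef_rot: [-3.134, 0.003, -0.023]
force: [0.6, 0.2, 1.1]
grip_width: 0.0004
```

Call:
carry_out(commands=[1,0,-1.0,0,0,0,0,1,0,-1.6,0,0,0,0,1,0,-2.1,0,0,0,0,1,-0.05,-2.6,0,0,0,0,1,-0.05,-3.2,0,0,0,0,1,-0.05,-3.9,0,0,0,0,1,-0.1,-4.6,0,0,0,0,1,-0.1,-5.3,0,0,0,0,1,-0.1,-6.0,0,0,0,0,1,-0.1,-6.7,0,0,0,0,1,-0.15,-7.2,0,0,0,0,1,-0.15,-7.5,0,0,0,0])

```text
time_s: 16.53
ee_pos: [0.5951, 0.0082, 0.0267]
eef_rot: [-3.133, 0.0, -0.023]
force: [0.3, 6.8, 5.9]
grip_width: 0.0007
```

Call:
carry_out(commands=[1,0,-0.6,-0.1,0,0,0,1,0,-1.2,-0.1,0,0,0,1,0,-1.8,-0.1,0,0,0,1,-0.05,-2.4,-0.1,0,0,0,1,-0.05,-3.0,-0.1,0,0,0,1,-0.05,-3.5,-0.1,0,0,0,1,-0.1,-4.0,-0.1,0,0,0,1,-0.1,-4.4,-0.1,0,0,0,1,-0.1,-4.6,-0.1,0,0,0,1,-0.1,-4.8,-0.1,0,0,0])

```text
time_s: 17.37
ee_pos: [0.5946, -0.0399, 0.0268]
eef_rot: [-3.132, -0.001, -0.024]
force: [0.6, 5.9, 3.4]
grip_width: 0.0004
```

Call:
carry_out(commands=[1,0,-0.2,0,0,0,0,1,0,-0.4,0,0,0,0,1,0,-0.5,0,0,0,0])

```text
time_s: 17.62
ee_pos: [0.5946, -0.0453, 0.027]
eef_rot: [-3.132, -0.001, -0.024]
force: [0.1, 3.9, 0.5]
grip_width: 0.0005
```

Call:
carry_out(commands=[1,0,-0.1,0,0,0,0,1,0,-0.2,0,0,0,0,1,0,-0.3,0,0,0,0,1,0,-0.3,0,0,0,0])

```text
time_s: 17.95
ee_pos: [0.5944, -0.0466, 0.027]
eef_rot: [-3.129, -0.001, -0.024]
force: [-1.3, 15.2, 1.8]
grip_width: 0.0011
```

The tip stopped at y = -0.0466, against the expected -0.0463, and the force rose to 15 N. The post looks home. I back off, rise and check.

Call:
carry_out(commands=[1,0,0.8,0,0,0,0,1,0,1.5,0,0,0,0,1,0,1.5,3.5,0,0,0,1,0,1.5,7.5,0,0,0,1,-3.0,3.0,11.0,0,0,0,1,-7.0,3.5,14.0,0,0,0,1,-11.0,3.5,16.0,0,0,0,1,-15.0,3.5,17.0,0,0,0,1,-19.0,3.5,17.0,0,0,0,1,-19.0,3.5,17.0,0,0,0,1,-19.0,3.5,17.0,0,0,0])

```text
time_s: 18.87
ee_pos: [0.4024, -0.0116, 0.1981]
eef_rot: [-3.13, -0.003, -0.024]
force: [0.4, -0.2, -0.0]
grip_width: 0.0001
```

```bash
python3 - <<'E'
from h import *
o=ctrl.get_obs(); print(o["time_s"],np.round(o["ee_pos"],3),np.round(o["force"],1))
q,d=viewer.camera("top"); s,_=viewer.camera("scene")
P=cloud("top",d)*1000; Z=P[...,2]; V,U=np.mgrid[:480,:640]
m=(V>192)&(V<216)&(U>330)&(U<412)&(Z>44)&(Z<62); k=P[m]; k=k[k[:,0]>574]; print("post+stop",len(k),cv2.minAreaRect(k[:,:2].astype(np.float32)),np.percentile(k[:,1],[0,1,99,100]))
for v in (200,205): print([int(z) for z in Z[v,336:410]])
cv2.imwrite("pics/end.png",np.hstack([cv2.resize(q[130:330,270:430],(400,500),interpolation=cv2.INTER_CUBIC),cv2.resize(s[180:330,190:310],(400,500),interpolation=cv2.INTER_CUBIC)]))
E
```

```text
18.8667 [ 0.402 -0.012  0.198] [ 0.4 -0.2 -0. ]
post+stop 875 ((595.6358642578125, -116.563232421875), (43.241458892822266, 126.56046295166016), 0.003869765205308795) [-179.84355854 -178.10997859  -55.45424818  -53.28436648]
[9, 11, 7, 8, 4, 7, 9, 11, 8, 8, 12, 7, 9, 8, 9, 13, 9, 7, 11, 9, 43, 49, 52, 52, 54, 53, 58, 57, 52, 55, 55, 54, 53, 56, 51, 51, 54, 54, 51, 52, 54, 53, 53, 55, 56, 55, 51, 54, 52, 54, 53, 51, 55, 54, 53, 53, 52, 52, 58, 52, 57, 58, 56, 54, 54, 48, 50, 49, 49, 50, 52, 0, -1, -5]
[6, 7, 6, 8, 8, 9, 8, 10, 11, 9, 9, 13, 9, 6, 7, 11, 9, 11, 10, 11, 43, 56, 56, 53, 53, 53, 53, 50, 55, 52, 57, 55, 56, 55, 52, 53, 52, 55, 57, 57, 56, 56, 55, 54, 57, 57, 54, 52, 53, 57, 55, 57, 55, 54, 55, 56, 55, 56, 56, 57, 54, 52, 56, 55, 52, 48, 52, 51, 49, 50, 50, 48, 3, 3]
```

View pics/end.png

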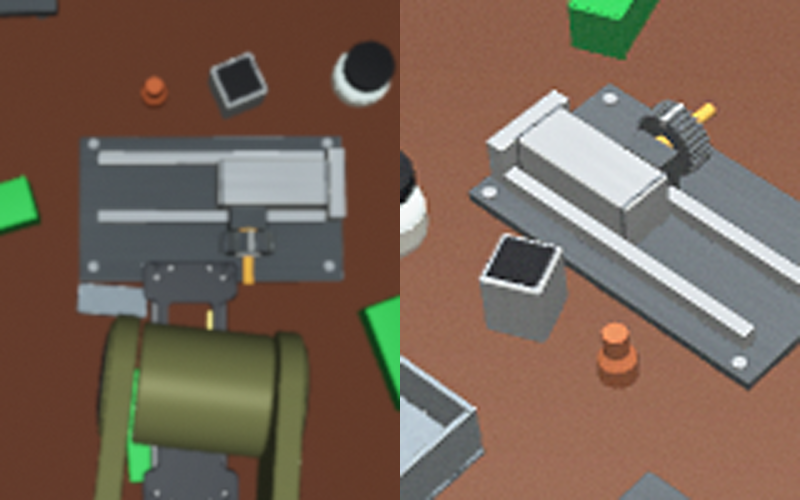

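The post sits flush against the end stop, with no gap in the depth rows. Post plus stop measure 126.6 mm, against 110 + 16. The wheel mark is on top and the other things haven't moved, so I'm handing in.

```bash
python3 -c "
from station import ticket; print(ticket.hand_in())"
```

```text
the job is handed in; nothing more can be done
None
```

The screw is loosened, the post is home against the end stop, and the job is handed in at about 19 s of the 72 s allowed. `hand_in` gave no verdict.

- **Wheel:** I stroked its top along the jig's +y. A first light pass did not turn it. The firmer strokes after that brought it to about 715° of the 720° wanted. The index mark read about -4.5°, and the screw tip's withdrawal agreed with the turn count until the tip went out of sight behind the housing.
- **Post:** I pushed it with shut fingertips until it stopped within 0.3 mm of the place I expected, with the force rising to about 15 N. After backing off, post plus stop measured 126.6 mm (126 expected), with no gap in the depth image.
- **Other things:** The last pictures show the arm clear and the things near the jig where they were. The magnet block and one green block were partly hidden by the arm, and I did not check the hammer, brush and rod cup, which lay away from its path.

No check at the end disagreed.

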